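Load the keyed reel on the tape winder

TASK

Load the tape winder: of the three empty white reels, take the one whose bore has two keyways, turn it so that the keyways line up with the two keys of the winder's upright spindle, slide it down until it sits flat on the turntable, and let go. Leave the other two reels where they stand.

Things in the scene. Friction and masses are not known exactly. Their poses are not given: they have to be found in the camera images.
- reel_keyed: White plastic reel: flange disc 110 mm across, 6 mm thick, at the bottom; round barrel 62 mm across, top 50 mm above the underside. Origin: centre of underside, z up. 120 g. Through bore: 28 mm round hole with two opposite keyways 20 mm wide, 52 mm over both, along its x axis (a half turn fits the same). The one to load; grip across the barrel, any direction.
- reel_round: White plastic reel: flange disc 110 mm across, 6 mm thick, at the bottom; round barrel 62 mm across, top 50 mm above the underside. Origin: centre of underside, z up. Bore: plain 28 mm round hole. Leave alone.
- reel_square: White plastic reel: flange disc 110 mm across, 6 mm thick, at the bottom; round barrel 62 mm across, top 50 mm above the underside. Origin: centre of underside, z up. Bore: plain 24 mm square hole. Leave alone.
- spindle_seat (a point): Fixed grey winder: on its 100 mm turntable stands a steel spindle, an 18 mm round post 42 mm high, tapered nose, with two opposite keys 10 mm wide, 40 mm over both, 30 mm high. Point: on its axis at the turntable's top face, 66 mm above the table; z up, x along the keys. Braked at its angle. Reel play: 5 mm, 14 degrees. A 113 mm high motor block begins 95 mm from the axis.
Not all that is in view belongs to the job. What is shaped like the reel_keyed but turquoise is not meant.

How it is judged:
At the end, for the whole second after the job is handed in: The keyed reel is at rest flange down, flat on the turntable (underside within 6 mm of it, tilt under 0.1 rad), within 12 mm of the spindle's axis, keyways over the keys (within 0.4 rad), and released; the other two reels are within 30 mm of where they started (horizontal distance between reel_keyed and spindle_seat below 0.012 m and z of reel_keyed in the frame of spindle_seat between -0.006 and 0.006 m and angle between reel_keyed's own z axis and vertical below 0.1 rad and angle between the x axis of reel_keyed and the x axis of spindle_seat, either way round below 0.4 rad and linear speed of reel_keyed below 0.02 m/s and distance of each of reel_round, reel_square from where it was at the start of the episode below 0.03 m); the robot touches nothing.
It fails at once if one of the other two reels is moved more than 30 mm (distance of any of reel_round, reel_square from where it was at the start of the episode above 0.03 m).
It also fails if it takes over 38 s, if anything falls off the work surface, if the arm or the gripper's body presses on something with over 40 N, if the wrist force passes 120 N, or if a joint passes its speed limit or range.

ROBOT

A 7-joint arm with a two-finger parallel gripper is mounted at the origin on the work surface. World frame = base frame: x ahead of the robot, y to its left, z up, the work surface at z = 0. Lengths are in m, angles in rad, forces in N, time in s.
With the tool pointing down it reaches from about 0.4 to 0.85 m from the base axis. Payload 10.4 kg.
Tool frame: the origin (TCP) lies midway between the tips of the shut fingers; the grasp point (between the pads) lies 19 mm behind it; z points along the fingers, y is the line along which they close (so a half turn about z gives the same grasp; the last joint's range is limited). The gripper opens to 87 mm and grips with 3 to 60 N. Pads are 19 mm wide; open, the fingers measure 117 mm over their backs; the gripper's body (75 mm by 190 mm) begins 51 mm behind the grasp point.
Start: joints at [-1.16, 0.332, -0.065, 1.46, 0.022, 1.35, -0.088], TCP at [0.263, 0.567, 0.223] pointing down, gripper open.
Joint ranges: [-2.6, 2.6], [-0.5, 2.12], [-1.47, 1.34], [0.16, 2.42], [-1.27, 4.41], [0.06, 2.06], [-2.6, 2.6]. Speed limits (rad/s): [2.22, 2.22, 2.79, 2.79, 3.14, 3.14, 3.14].

INTERFACE

Orientations are given as a unit quaternion [x, y, z, w].
In Python, from bench import r gives the robot as it stands.
- The arm moves only by the tool arm_command, never from a script. Its argument "moves" is one flat list of numbers, 4 for each row, row after row: the shift along the tool's x, y, z in cm, then the turn about the tool's z in degrees. A call has 1 to 12 rows; each row shifts and turns the commanded pose from where the row before left it, along the tool's axes as they then stand; what a row does not reach is not made up. A row lasts 1/12 s, in which the tool goes at most 41.7 mm and 7.16 degrees, less where a joint would pass 70% of its speed; a pose out of reach is approached as far as the arm can. A call with a gripper value outside its range is refused whole. "fingers" is the opening in per cent of the stroke, from 0 (shut) to 100 (fully open), set as the call begins (left out, the last holds). The fingers move at their own pace and stop on an object; "squeeze" is the grip in N (left out, the last holds). Time passes only in rows, so rows that do not move let the fingers close. It gives the time, the measured TCP pose, the force, the opening and the grip force at its end, in the units of the state.
- r.read_state(): the state, without advancing time (a new reading comes with each control period).
- r.camera(name): name is "side" or "top"; returns the picture (480x640x3 uint8, red, green, blue); there is no depth.
- r.camera_info(name): a dict with "fx", "fy", "cx", "cy" (pixels), "origin" and "attitude" of the camera in the world. Camera axes: x right, y up, looking along -z (the intrinsics and any distortion apply to the point x, -y, -z); pixel columns grow to the right and rows downward; lengths in m; the calibration is good to about 2 mm. A picture is of the moment at which its call begins. camera_info takes no time and is no camera call.
- r.close_job(): hands the job in; it is judged then, once.
The state is a dict: "time": time; "joint_positions": joint angles; "joint_vel": joint speeds; "joint_torque": joint torques, N m; "ee_pos": TCP position; "eef_rot": TCP orientation; "ft_force": force on the tool from outside, world axes, zero at the start; "torque": the same for the moment, N m; "width": finger opening in m; "grip_force": force on a finger pad.
Only numpy, scipy, OpenCV 4.12 (cv2) and the standard library are available. Lean on these libraries where they do the work, as an engineer would, in place of code of your own. Each camera call takes 0.05 s, during which the arm holds its last target. There are 200 camera calls.

## Working session

There is one attempt and no reset: what is moved stays moved. The work goes in short steps, Python scripts to look and compute and a tool call to move; the robot and the scene stay as the last step left them, time stands still between calls to the robot, and variables do not carry over. Pictures are saved under pics/ and viewed, at most 10 in all, crops included, and the job is handed in when it is done.

Besides the shell and the picture viewer there is one more tool, called after ">>>" as name(argument=value, ...), one argument or row to a line, values as JSON. arm_command: Moves the arm, as the interface text tells. Its arguments: {"type":"object","properties":{"moves":{"type":"array"},"fingers":{"type":"number"},"squeeze":{"type":"number"}},"required":["moves"]}

```bash
mkdir -p pics
python3 - <<'E'
from bench import r
import cv2
for n in("top","side"):
    cv2.imwrite(f"pics/{n}0.png",r.camera(n)[:,:,::-1]); print(r.camera_info(n))
s=r.read_state();print(s['time'],s['ee_pos'],s['eef_rot'],s['width'])
E
```

```text
{'fx': 494.1341780302904, 'fy': 494.1341780302904, 'cx': 317.58661045044823, 'cy': 236.3088188624625, 'origin': array([0.23521369, 0.00479846, 1.11637537]), 'attitude': array([ 0.06587799, -0.0607845 , -0.69483547,  0.7135608 ])}
{'fx': 587.0879622788425, 'fy': 587.0879622788425, 'cx': 325.63895935041273, 'cy': 234.16892568041322, 'origin': array([ 0.08539661, -0.82172102,  0.86031938]), 'attitude': array([ 0.40634371, -0.07923301, -0.18021973,  0.89225992])}
0.1 [0.26256438 0.56678138 0.22182724] [ 2.15187915e-01  9.76572444e-01 -6.42610099e-04 -9.80359047e-05] 0.08689062287478093
```

View pics/top0.png

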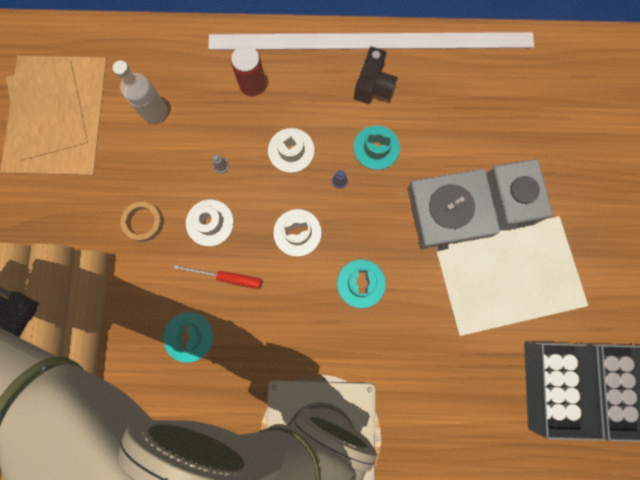

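View pics/side0.png

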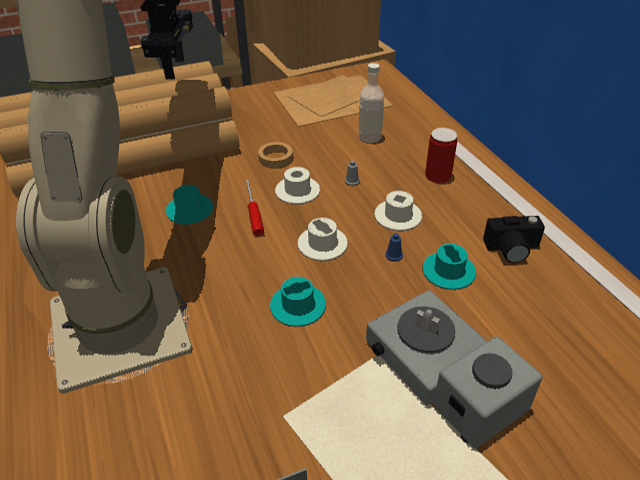

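White reels in the top view: (209,222) has a round bore, (291,150) a square one, and (297,232) two keyways, so that last one is the target. The turquoise ones don't count. The spindle is at about (456,203). I'll confirm the target and read the angles in an enlarged crop.

Run:
```python
import cv2,numpy as np
t=cv2.imread("pics/top0.png")
f=lambda x,y:cv2.resize(t[y:y+64,x:x+64],None,fx=6,fy=6,interpolation=cv2.INTER_CUBIC)
cv2.imwrite("pics/c1.png",np.hstack([f(266,200),f(422,172)]))
```

```text
(no output)
```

View pics/c1.png

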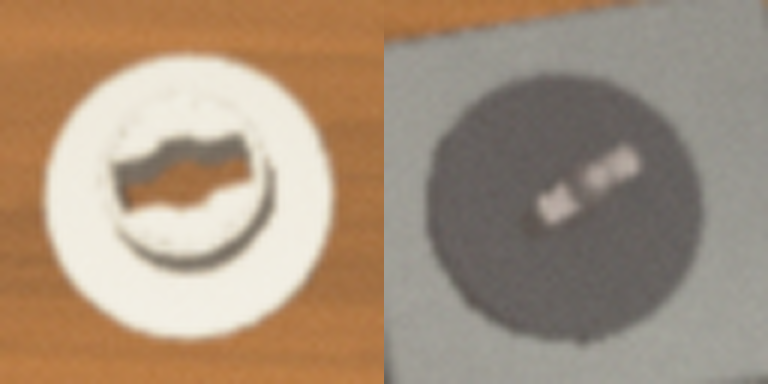

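The crop confirms it: the left reel has two keyways (rim corners at 110,163; 122,212; 245,137; 254,183). On the right, the key tops are at (559,205) and (626,163), and the turntable centre is at (565,207).

```bash
cat > h.py <<'E'
import numpy as np
from scipy.spatial.transform import Rotation as R
from bench import r
def pos(cam,u,v,z):
    i=r.camera_info(cam); d=R.from_quat(i['attitude']).apply([(u-i['cx'])/i['fx'],-(v-i['cy'])/i['fy'],-1])
    return i['origin']+d*(z-i['origin'][2])/d[2]
def rel(p,s=None):
    s=s or r.read_state(); return R.from_quat(s['eef_rot']).inv().apply(np.array(p)-s['ee_pos'])*100
def c(x,y,ox,oy,k,z,cam="top"): return pos(cam,ox+(x+.5)/k-.5,oy+(y+.5)/k-.5,z)
E
python3 - <<'E'
from h import *
a=lambda p,q:np.degrees(np.arctan2(*(q-p)[1::-1]))%180
K=lambda x,y,z:c(x,y,266,200,6,z); S=lambda x,y,z:c(x-384,y,422,172,6,z)
print("flange",K(188,197,.004),"side",pos("side",323,242,.004))
l,g=K(116,187.5,.05),K(249.5,160,.05);print("bore",(l+g)/2,np.linalg.norm(g-l),a(l,g), a(K(110,163,.05),K(245,137,.05)),a(K(122,212,.05),K(254,183,.05)))
print("table",S(565,207,.066),"side",pos("side",426,330,.066))
l,g=S(559,205,.096),S(626,163,.096);print("keys",(l+g)/2,np.linalg.norm(g-l),a(l,g))
l,g=S(545,215,.096),S(638,156,.096);print("keysends",(l+g)/2,np.linalg.norm(g-l),a(l,g))
for p in((291,150),(209,222)):print(pos("top",*p,.004))
s=r.read_state();print(R.from_quat(s['eef_rot']).as_matrix().round(3), rel((K(188,197,.004)[0],K(188,197,.004)[1],.2)))
E
```

```text
flange [0.44460763 0.06318793 0.004     ] side [0.44509571 0.06410669 0.004     ]
bore [0.44457442 0.06297955 0.05      ] 0.04994146411442823 103.36957726158897 102.62988758385352 104.12009623845282
table [ 0.50019855 -0.27581143  0.066     ] side [ 0.49578981 -0.28086327  0.066     ]
keys [ 0.50125973 -0.27770162  0.096     ] 0.02880623354604542 123.53704727244221
keysends [ 0.50071372 -0.27735016  0.096     ] 0.04012569889419331 123.83531253226698
[0.64237976 0.08400612 0.004     ]
[0.46371836 0.26643174 0.004     ]
[[-0.907  0.42  -0.   ]
 [ 0.42   0.907 -0.001]
 [-0.    -0.001 -1.   ]] [-37.68390131 -38.04145645   2.23528342]
```

Target reel: (0.4447, 0.0632), keyways at 103.4°. Spindle: (0.5005, -0.277), keys at 123.7°. The reel needs about +20.3° in world. I'll turn the tool first, then travel.

>>> arm_command(
  moves=[0,0,0,6.67,0,0,0,6.67,0,0,0,6.67,0,0,0,6.67,0,0,0,6.67,0,0,0,6.65,-1.5,-0.15,0,0,-3,-0.3,0,0,-3.6,-0.33,0,0,-3.6,-0.33,0,0,-3.6,-0.33,0,0,-3.6,-0.33,0,0],
  fingers=100,
)

```text
time: 1.1
ee_pos: [0.3272, 0.3867, 0.2222]
eef_rot: [0.536, 0.844, -0.0, -0.0]
ft_force: [0.3, 0.6, 1.3]
width: 0.0869
grip_force: 0.0
```

>>> arm_command(
  moves=[-3.6,-0.33,0,0,-3.6,-0.33,0,0,-3.6,-0.33,0,0,-3.6,-0.33,0,0,-3.6,-0.33,0,0,-3.6,-0.33,0,0,-3.6,-0.33,0,0,-3.6,-0.33,0,0,-3.0,-0.3,0,0,-2,-0.2,0,0,0,0,0,0,0,0,0,0],
)

```text
time: 2.1
ee_pos: [0.4422, 0.0684, 0.2224]
eef_rot: [0.537, 0.843, 0.0, -0.0]
ft_force: [-0.6, 1.0, -0.0]
width: 0.0871
grip_force: 0.0
```

Run:
```python
from h import *
s=r.read_state();print(s['time'],s['ee_pos'],R.from_quat(s['eef_rot']).as_matrix().round(3),s['joint_positions'].round(2) if hasattr(s['joint_positions'],'round') else s['joint_positions'])
print(rel((.4447,.0632,.016)))
```

```text
2.1 [0.44216867 0.06841519 0.22237377] [[-0.423  0.906 -0.   ]
 [ 0.906  0.423  0.   ]
 [ 0.    -0.    -1.   ]] [-0.74 -0.1   0.46  1.92  0.04  1.3   0.14]
[-5.86798295e-01  1.31641842e-02  2.06371725e+01]
```

>>> arm_command(
  moves=[-0.6,0,2,0,0,0,3,0,0,0,3,0,0,0,3,0,0,0,2.5,0,0,0,2.5,0,0,0,1.8,0,0,0,1.4,0,0,0,1,0,0,0,0.4,0,0,0,0,0,0,0,0,0],
)

```text
time: 3.1
ee_pos: [0.445, 0.0642, 0.017]
eef_rot: [0.536, 0.844, 0.0, 0.0]
ft_force: [-0.2, 0.4, 0.2]
width: 0.0871
grip_force: 0.0
```

>>> arm_command(
  moves=[0,0,0,0,0,0,0,0,0,0,0,0,0,0,0,0,0,0,0,0,0,0,0,0,0,0,0,0,0,0,0,0],
  fingers=0,
  squeeze=20,
)

```text
time: 3.77
ee_pos: [0.4449, 0.0638, 0.0168]
eef_rot: [0.536, 0.844, 0.0, 0.0]
ft_force: [-2.1, 0.8, 5.7]
width: 0.0616
grip_force: 20.0
```

Gripped at 61.6 mm. Next: lift 17 cm, and turn the tool -20.3°.

>>> arm_command(
  moves=[0,0,-1,0,0,0,-2,0,0,0,-2.5,0,0,0,-2.5,-3,0,0,-2.5,-4.3,0,0,-2.5,-4,0,0,-2,-3,0,0,-1.5,-3,0,0,-0.5,-3,0,0,0,0,0,0,0,0],
)

```text
time: 4.68
ee_pos: [0.4446, 0.0637, 0.1867]
eef_rot: [0.38, 0.925, 0.0, 0.0]
ft_force: [0.4, -0.3, -0.8]
width: 0.0618
grip_force: 20.0
```

Run:
```python
from h import *
s=r.read_state();print(s['ee_pos'],np.degrees(np.arctan2(*R.from_quat(s['eef_rot']).as_matrix()[1::-1,1])),s['width'],s['ft_force'])
print(rel((.5005,-.277,.187)))
```

```text
[0.44461662 0.06365235 0.18670827] 45.335186791723835 0.06178898875735496 [ 0.44311878 -0.26844422 -0.77156648]
[-27.92103177 -20.29987944  -0.03822984]
```

>>> arm_command(
  moves=[-1.3,-0.95,0,0,-2.1,-1.5,0,0,-2.8,-2.04,0,0,-2.8,-2.04,0,0,-2.8,-2.04,0,0,-2.8,-2.04,0,0,-2.8,-2.04,0,0,-2.8,-2.04,0,0,-2.8,-2.04,0,0,-2.3,-1.67,0,0,-1.7,-1.24,0,0,-0.9,-0.66,0,0],
)

```text
time: 5.68
ee_pos: [0.5, -0.2797, 0.1855]
eef_rot: [0.381, 0.924, -0.001, -0.001]
ft_force: [-0.7, -0.2, -0.9]
width: 0.0615
grip_force: 20.0
```

>>> arm_command(
  moves=[0,0,1.5,0,0,0,1.5,0,0,0,1,0,0,0,0.5,0,0,0,0,0,0,0,0,0],
)

```text
time: 6.18
ee_pos: [0.5011, -0.2765, 0.1416]
eef_rot: [0.379, 0.925, -0.0, -0.0]
ft_force: [-0.3, -0.6, -0.4]
width: 0.0617
grip_force: 20.0
```

Run:
```python
from h import *
import cv2
t=r.camera("top");w=r.camera("side")
t=t[:,:,::-1];w=w[:,:,::-1]
f=lambda a,x,y:cv2.resize(a[y:y+100,x:x+100],None,fx=4,fy=4,interpolation=cv2.INTER_CUBIC)
cv2.imwrite("pics/c2.png",np.hstack([f(t,410,150),f(w,370,230)]))
s=r.read_state();print(s['ee_pos'],np.degrees(np.arctan2(*R.from_quat(s['eef_rot']).as_matrix()[1::-1,1])),rel((.5005,-.277,.187)))
```

```text
[ 0.50149231 -0.2766921   0.1422262 ] 45.44301141938974 [ 0.04527666 -0.08923739 -4.47746718]
```

View pics/c2.png

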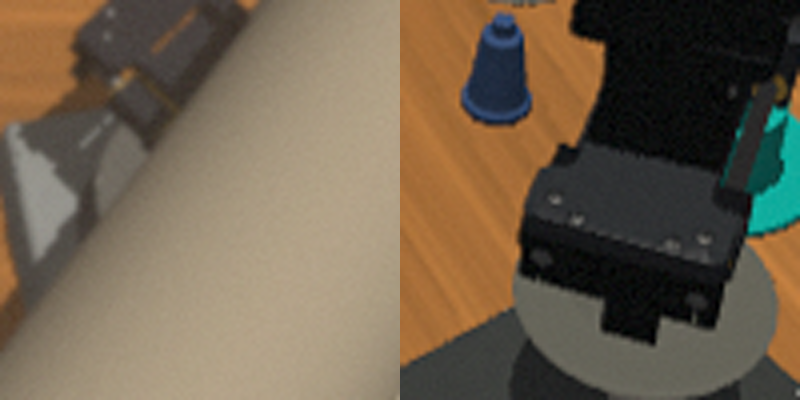

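The top view is blocked by the arm. The side view shows the reel level over the turntable (flange spans x 515–777 in the crop). Now I'll lower it gently and watch the force.

>>> arm_command(
  moves=[0,-0.1,0.5,0,0,0,0.5,0,0,0,0.5,0,0,0,0.5,0,0,0,0.4,0,0,0,0.4,0,0,0,0.3,0,0,0,0.3,0,0,0,0.3,0,0,0,0,0],
)

```text
time: 7.12
ee_pos: [0.5002, -0.2772, 0.1039]
eef_rot: [0.379, 0.925, 0.0, -0.0]
ft_force: [0.1, -0.0, -1.6]
width: 0.0618
grip_force: 20.0
```

No contact, and the underside is already 9 mm below the key tops, so the keyways have engaged. Carrying on down.

>>> arm_command(
  moves=[0,0,0.3,0,0,0,0.3,0,0,0,0.3,0,0,0,0.3,0,0,0,0.3,0,0,0,0.2,0,0,0,0.2,0,0,0,0.1,0,0,0,0,0,0,0,0,0],
)

```text
time: 7.95
ee_pos: [0.5004, -0.2773, 0.0845]
eef_rot: [0.379, 0.925, 0.0, 0.0]
ft_force: [0.4, -1.0, -0.6]
width: 0.0618
grip_force: 20.0
```

>>> arm_command(
  moves=[0,0,0.1,0,0,0,0.05,0,0,0,0,0,0,0,0,0],
)

```text
time: 8.28
ee_pos: [0.5004, -0.2773, 0.083]
eef_rot: [0.379, 0.925, 0.0, 0.0]
ft_force: [0.6, -0.1, -1.8]
width: 0.0616
grip_force: 20.0
```

>>> arm_command(
  moves=[0,0,0,0,0,0,0,0,0,0,0,0,0,0,0,0,0,0,0,0,0,0,0,0,0,0,0,0,0,0,0,0],
  fingers=100,
)

```text
time: 8.95
ee_pos: [0.5004, -0.2773, 0.083]
eef_rot: [0.379, 0.925, 0.0, -0.0]
ft_force: [-0.2, 0.2, -0.9]
width: 0.087
grip_force: 0.0
```

>>> arm_command(
  moves=[0,0,-0.5,0,0,0,-1,0,0,0,-2,0,0,0,-2.5,0,0,0,-2.5,0,0,0,-2.5,0,2.2,2.2,0,0,2.5,2.5,0,0,2.5,2.5,0,0,2.5,2.5,0,0,2.5,2.5,0,0,2.5,2.5,0,0],
)

```text
time: 9.95
ee_pos: [0.4987, -0.0681, 0.1942]
eef_rot: [0.379, 0.925, 0.001, 0.001]
ft_force: [0.3, 1.2, -1.1]
width: 0.0871
grip_force: 0.0
```

>>> arm_command(
  moves=[2.5,2.5,0,0,2.5,2.5,0,0,2.5,2.5,0,0,1,1,0,0,0,0,0,0,0,0,0,0],
)

```text
time: 10.45
ee_pos: [0.498, 0.0509, 0.1938]
eef_rot: [0.379, 0.926, 0.0, 0.0]
ft_force: [0.1, -0.5, -0.9]
width: 0.087
grip_force: 0.0
```

Run:
```python
from h import *
import cv2
t=r.camera("top")[:,:,::-1];w=r.camera("side")[:,:,::-1]
f=lambda a,x,y:cv2.resize(a[y:y+100,x:x+100],None,fx=4,fy=4,interpolation=cv2.INTER_CUBIC)
cv2.imwrite("pics/c3.png",np.hstack([f(t,410,150),f(w,370,260)]))
```

```text
(no output)
```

View pics/c3.png

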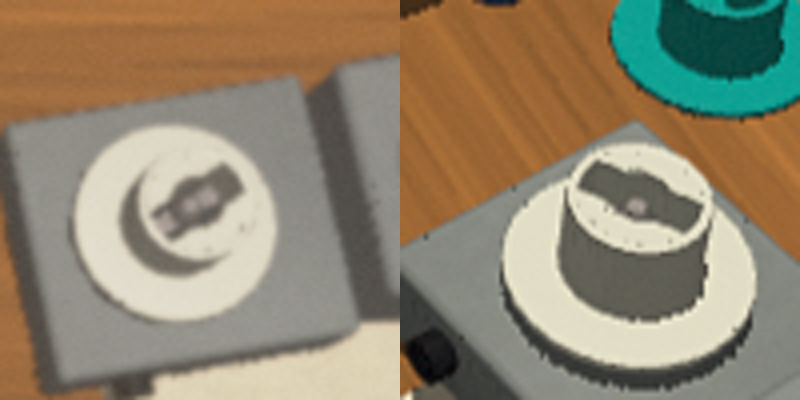

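The reel is seated: in the top crop the keys lie inside the keyways at (195,205), and in the side crop the flange is level on the turntable with the spindle nose below the barrel top at (637,205). The gripper is clear, so I'm handing in.

```bash
python3 -c "
from bench import r
print(r.close_job())"
```

```text
the job is handed in; nothing more can be done
None
```

I handed the job in at about 10.5 s: the keyed reel is flat on the turntable with its keyways over the spindle's keys and the gripper clear; the other two reels were not touched, and no verdict was returned.

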